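# Set the ink bottle at the click of the close-up rail

## Robot

A 6-joint arm with a two-finger parallel gripper is mounted at the origin on a cart in front of the work surface, level with it; the furniture and walls round the work are solid. World frame = base frame: x ahead of the robot, y to its left, z up, the work surface at z = 0. Lengths are in m, angles in rad, forces in N, time in s.
With the tool pointing down it reaches from about 0.35 to 0.85 m from the base axis. Payload 8.1 kg.
Tool frame: the origin (TCP) lies between the finger pads; the fingertips stand 19 mm ahead of it and the grasp point (between the pads) is the TCP; z points along the fingers, y is the line along which they close (so a half turn about z gives the same grasp; the last joint's range is limited). The gripper opens to 93 mm and grips with 3 to 60 N. Pads are 15 mm wide; open, the fingers measure 128 mm over their backs; the gripper's body (75 mm by 188 mm) begins 65 mm behind the grasp point.
Start: joints at [-1.42, 0.13, 1.488, -0, 1.523, -0.085], TCP at [0.14, -0.583, 0.238] pointing down, gripper open.
Joint ranges: [-2.96, 2.96], [-0.89, 2.26], [0.02, 2.5], [-1.34, 4.48], [0, 2.73], [-2.66, 2.66]. Speed limits (rad/s): [2.39, 2.39, 2.79, 3.14, 3.14, 3.14].

## Interface

Orientations are given as a unit quaternion [w, x, y, z].
In Python, from rig import manip, eyes, job gives the robot as it stands.
- The arm moves only by the tool play_rows, never from a script. Its argument "moves" is a list that holds one entry, the list of rows, each a list of 6 numbers: the shift along the tool's x, y, z in m, then the turn, a rotation vector about the tool's x, y, z in rad. In form: [[[tx, ty, tz, ax, ay, az], ...]]. A call has 1 to 5 rows; each row shifts and turns the commanded pose from where the row before left it, along the tool's axes as they then stand; what a row does not reach is not made up. A row lasts 1/8 s, in which the tool goes at most 62.5 mm and 10.7 degrees, less where a joint would pass 70% of its speed; a pose out of reach is approached as far as the arm can. A call with a gripper value outside its range is refused whole. "grip" is the finger opening in m, from 0 to 0.093, set as the call begins (left out, the last holds). The fingers move at their own pace and stop on an object; the grip force is fixed at half the most. Time passes only in rows, so rows that do not move let the fingers close. It gives the time, the measured TCP pose, the force, the opening and the grip force at its end, in the units of the state.
- manip.get_obs(): the state, without advancing time (a new reading comes with each control period).
- eyes.capture(name): name is "side" or "top" or "wrist"; returns the picture (400x640x3 uint8, red, green, blue); there is no depth.
- eyes.camera_info(name): a dict with "fx", "fy", "cx", "cy" (pixels), "cam_to_world" (4x4, takes a point from camera to world coordinates). Camera axes: x right, y up, looking along -z (the intrinsics and any distortion apply to the point x, -y, -z); pixel columns grow to the right and rows downward; lengths in m; the calibration is good to about 2 mm. A picture is of the moment at which its call begins: read the wrist's pose just before it. camera_info takes no time and is no camera call; for the wrist camera it gives the pose at the moment of the call.
- job.job_done(): hands the job in; it is judged then, once.
The state is a dict: "t": time; "joints": joint angles; "joint_velocities": joint speeds; "joint_torque": joint torques, N m; "tcp_pos": TCP position; "eef_rot": TCP orientation; "contact_force": force on the tool from outside, world axes, zero at the start; "ft_torque": the same for the moment, N m; "finger_gap": finger opening in m; "grip_force": force on a finger pad.
Only numpy, scipy, OpenCV 4.12 (cv2) and the standard library are available. Lean on these libraries where they do the work, as an engineer would, in place of code of your own. Each camera call takes 0.05 s, during which the arm holds its last target. There are 200 camera calls.

## Task

Stand the little dark ink bottle with the green cap upright on the middle of the round white pedestal of the close-up rail and let go of it. Then take the carriage by its square black grip and slide it towards the phone until you feel the spring ball click into its notch (the little red pin beside the grip drops), and finish while still holding the grip there, with the bottle standing on the pedestal, so that the picture can be taken. Do not disturb the other small containers.

Things in the scene. Friction and masses are not known exactly. Their poses are not given: they have to be found in the camera images.
- ink_bottle: small dark ink bottle with a green screw cap (the cap is fixed), 36 mm wide, 61 mm high: dark body up to 44 mm, cap 28 mm in diameter above. It stands upright, loose, 60 to 130 g, on the desk behind the rail. Origin: centre of its underside; z up.
- pedestal: round white pedestal on the carriage, 44 mm in diameter, level top about 73 mm above the desk, on a thin column. Origin: centre of its flat top. Its y axis lies along the rail and points to the phone, z up. It moves with the carriage.
- grip: square upright black post with an orange top, 20 x 20 mm, 65 mm high, on the carriage, 100 mm from the pedestal on the side away from the phone. Origin: centre of its top face, 106 mm above the desk; its side faces lie along its x (across the rail) and y (along the rail, to the phone) axes; z up. It moves with the carriage, which is 66 mm wide, 150 mm long and has its top at 41 mm.
- carriage (a joint): travel of the carriage along the rail in m: 0 at the end stop away from the phone, growing towards the phone, 0.18 at the other stop. It starts between 0 and 0.03. Drag about 1.5 N on the plain track. It stays where it is left.
- ball (a joint): how far the carriage's spring ball (with the red pin of 6 mm diameter standing midway between grip and pedestal, which moves up and down with it) has dropped, in m: 0 while it rides on the plain track, 0.004 when it sits in the notch. The only notch lies somewhere between 0.09 and 0.15 m of carriage travel, at a place that differs each time. Going in, the ball draws the carriage with up to 10 N over the last 6 mm; getting it out takes about 11 N either way.
- rail: the close-up rail, fixed to the desk: aluminium base and two steel rods, 66 mm wide, 410 mm long along its y axis, black end blocks 34 mm high. At its +y end stands a phone on edge across the rail, 160 mm wide, its top at 136 mm. Origin: on the desk under the middle of the rail; y along the rail to the phone.
- dropper: amber dropper bottle with black top, 33 mm wide, 102 mm high, loose bystander beside the ink bottle. Origin: centre of its underside.
- nib_tin: small round tin can, 58 mm in diameter, 72 mm high, loose bystander beside the ink bottle. Origin: centre of its underside.
Not all that is in view belongs to the job. What is meant by the ink_bottle is not blue or orange, and is the larger of those in its own colour.

How it is judged:
By the outcome, as a careful person would: the job done as asked, in the order asked, and still so for the second after the job is handed in, while the arm keeps its last pose, push and grip.
It also fails if it takes over 72 s, if anything falls off the work surface, if the arm or the gripper's body presses on something with over 40 N, if the wrist force passes 120 N, or if a joint passes its speed limit or range.

## Working session

There is one attempt and no reset: what is moved stays moved. The work goes in short steps, Python scripts to look and compute and a tool call to move; the robot and the scene stay as the last step left them, time stands still between calls to the robot, and variables do not carry over. Pictures are saved under pics/ and viewed, at most 10 in all, crops included, and the job is handed in when it is done.

Besides the shell and the picture viewer there is one more tool, called after "Call:" as name(argument=value, ...) on one line, values as JSON. play_rows: Moves the arm, as the interface text tells. Its arguments: {"type":"object","properties":{"moves":{"type":"array"},"grip":{"type":"number"}},"required":["moves"]}

```bash
mkdir -p pics
python3 - <<'E'
from rig import manip, eyes
import cv2, json, numpy as np
np.set_printoptions(precision=4,suppress=True)
for n in("side","top"):
    im=eyes.capture(n); cv2.imwrite(f"pics/{n}0.png",im[:,:,::-1])
    ci=eyes.camera_info(n); print(n,{k:(np.array(v) if k=="cam_to_world" else v) for k,v in ci.items()})
o=manip.get_obs(); print(o["t"],o["tcp_pos"],o["eef_rot"])
E
```

```text
side {'fx': 470.12798787743304, 'fy': 470.12798787743304, 'cx': 313.4046249081035, 'cy': 201.40758773235297, 'cam_to_world': array([[ 0.9829,  0.0732, -0.169 ,  0.4434],
       [-0.1841,  0.4193, -0.889 , -0.8677],
       [ 0.0058,  0.9049,  0.4256,  0.4509],
       [ 0.    ,  0.    ,  0.    ,  1.    ]])}
top {'fx': 451.85906800507337, 'fy': 451.85906800507337, 'cx': 315.95415714881216, 'cy': 201.30938549533755, 'cam_to_world': array([[ 0.0443,  0.9702, -0.2381,  0.3986],
       [-0.999 ,  0.0442, -0.0056, -0.1021],
       [ 0.0051,  0.2381,  0.9712,  0.9989],
       [ 0.    ,  0.    ,  0.    ,  1.    ]])}
0.1 [ 0.1402 -0.5829  0.2367] [-0.0008  0.9931  0.1177 -0.    ]
```

View pics/side0.png

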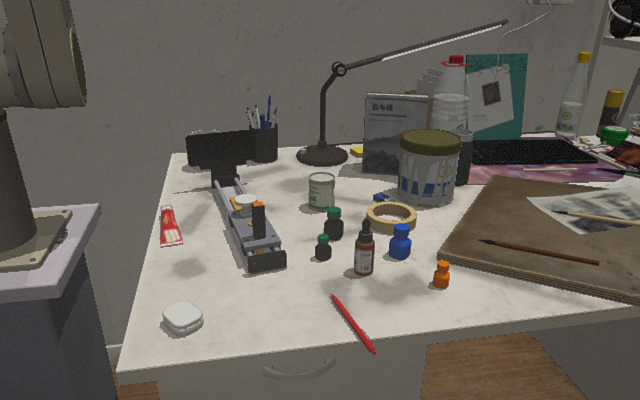

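View pics/top0.png

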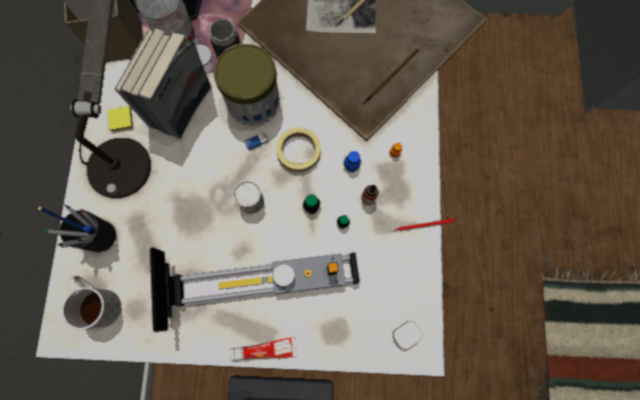

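Both views show the rail along +y with the phone at its +y end. There are two green-capped bottles: the larger at top (311,204), side (334,222), and the smaller at top (343,221). The tin is at top (249,197), the dropper at (370,193), the pedestal at (284,276) and the grip at (333,268).

Run:
```python
import cv2
im=cv2.imread("pics/top0.png")[170:300,225:385]
cv2.imwrite("pics/topc.png",cv2.resize(im,(736,598),interpolation=cv2.INTER_CUBIC))
im=cv2.imread("pics/side0.png")[165:285,215:375]
cv2.imwrite("pics/sidec.png",cv2.resize(im,(800,600),interpolation=cv2.INTER_CUBIC))
```

```text
(no output)
```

View pics/topc.png

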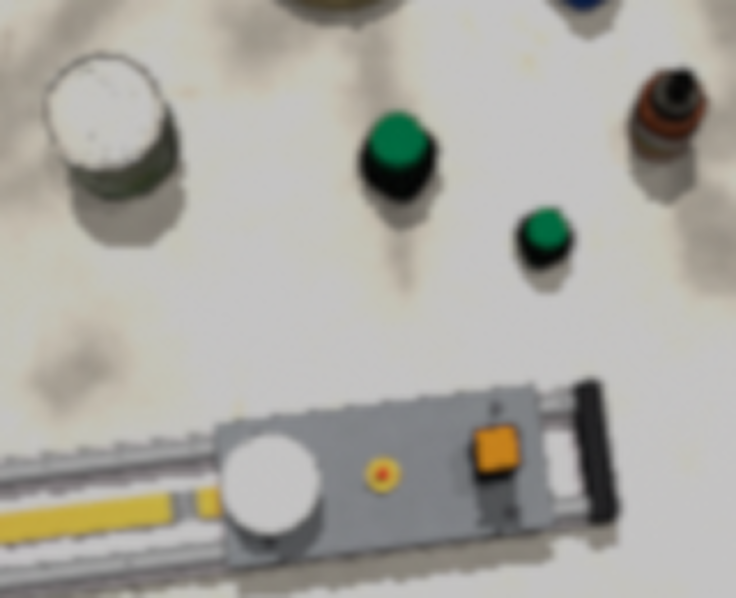

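View pics/sidec.png

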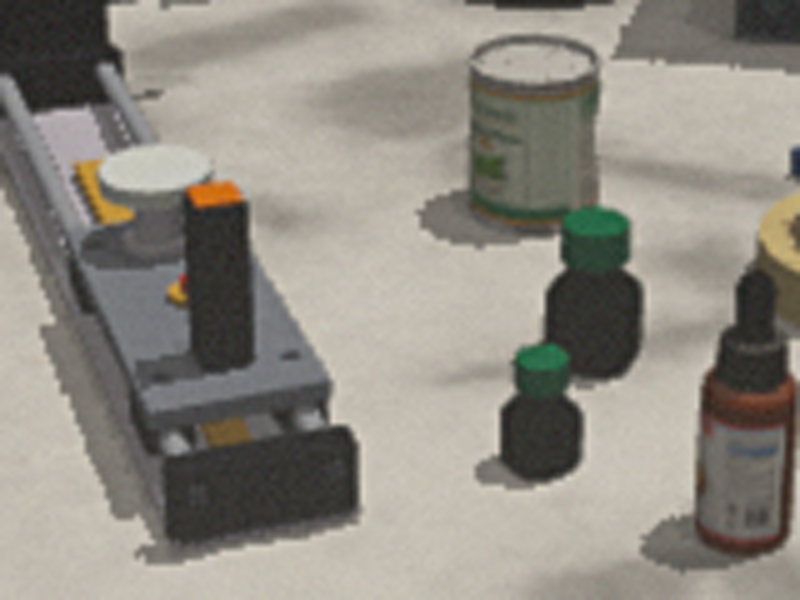

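The enlarged crops give these centres, in full-frame pixels:

| Item | Top view | Side view |
|---|---|---|
| Cap top | (311.5,200.4) | (334.4,208.6) |
| Grip top | (333,267.8) | (258.4,203.8) |
| Pedestal top | (283.7,275.2) | (246.2,199) |
| Small green cap | (343.9,219.8) | – |
| Tin top | (247.8,194.3) | – |
| Dropper top | (372.8,188.5) | – |

```bash
cat > h.py <<'E'
from rig import manip, eyes
import numpy as np
from scipy.spatial.transform import Rotation as R
np.set_printoptions(precision=4,suppress=True)
def ray(n,u,v,z,ci=None):
    c=ci or eyes.camera_info(n); T=np.array(c["cam_to_world"])
    d=T[:3,:3]@[(u-c["cx"])/c["fx"],-(v-c["cy"])/c["fy"],-1]
    return T[:3,3]+d*(z-T[2,3])/d[2]
def rot(): q=np.array(manip.get_obs()["eef_rot"]); return R.from_quat(q[[1,2,3,0]])
E
python3 - <<'E'
from h import *
for l,n,u,v,z in [("cap","top",311.5,200.4,.061),("cap","side",334.4,208.6,.061),("grip","top",333,267.8,.106),("grip","side",258.4,203.8,.106),("ped","top",283.7,275.2,.073),("ped","side",246.2,199,.073),("small","top",343.9,219.8,.045),("tin","top",247.8,194.3,.072),("drop","top",372.8,188.5,.102)]:
    print(l,n,ray(n,u,v,z))
print(rot().as_matrix()); print(eyes.camera_info("wrist"), manip.get_obs()["joints"])
E
```

```text
cap top [ 0.6301 -0.0872  0.061 ]
cap side [ 0.6314 -0.0915  0.061 ]
grip top [ 0.4847 -0.1364  0.106 ]
grip side [ 0.4864 -0.1406  0.106 ]
ped top [ 0.4685 -0.0383  0.073 ]
ped side [ 0.4693 -0.0458  0.073 ]
small top [ 0.5943 -0.1586  0.045 ]
tin top [0.6345 0.0481 0.072 ]
drop top [ 0.6509 -0.2128  0.102 ]
[[ 0.9723  0.2337 -0.0002]
 [ 0.2337 -0.9723  0.0016]
 [ 0.0002 -0.0016 -1.    ]]
{'fx': 323.45573580798737, 'fy': 323.45573580798737, 'cx': 324.2593447549082, 'cy': 200.7766320400697, 'cam_to_world': array([[ 0.2333,  0.9445,  0.2313,  0.2036],
       [-0.9724,  0.2272,  0.0531, -0.5681],
       [-0.0024, -0.2373,  0.9714,  0.384 ],
       [ 0.    ,  0.    ,  0.    ,  1.    ]])} [-1.4203  0.1311  1.4891  0.      1.523  -0.0854]
```

Call:
play_rows(moves=[[[0.05,-0.031,0,0,0,0],[0.05,-0.031,0,0,0,0],[0.05,-0.031,0,0,0,0],[0.05,-0.031,0,0,0,0],[0.05,-0.031,0,0,0,0]]], grip=0.08)

```text
t: 0.72
tcp_pos: [0.348, -0.3726, 0.2373]
eef_rot: [-0.0, 0.993, 0.118, -0.0]
contact_force: [1.0, -1.1, -0.1]
finger_gap: 0.08
grip_force: 0.0
```

Call:
play_rows(moves=[[[0.05,-0.031,0,0,0,0],[0.05,-0.031,0,0,0,0],[0.05,-0.031,0,0,0,0],[0.05,-0.031,0,0,0,0],[0.05,-0.031,0,0,0,0]]])

```text
t: 1.35
tcp_pos: [0.5549, -0.1635, 0.2373]
eef_rot: [-0.0, 0.993, 0.118, -0.0]
contact_force: [0.2, -0.9, 0.1]
finger_gap: 0.0802
grip_force: 0.0
```

Call:
play_rows(moves=[[[0,0,0,0,0,-0.17],[0,0,0,0,0,-0.17],[0,0,0,0,0,-0.17],[0,0,0,0,0,-0.17],[0,0,0,0,0,-0.17]]])

```text
t: 1.98
tcp_pos: [0.5537, -0.165, 0.237]
eef_rot: [-0.0, 0.855, 0.519, -0.0]
contact_force: [-0.6, 0.7, -0.0]
finger_gap: 0.0802
grip_force: 0.0
```

Call:
play_rows(moves=[[[0,0,0,0,0,-0.17],[0,0,0,0,0,-0.17],[0,0,0,0,0,-0.17],[0,0,0,0,0,-0.14],[0,0,0,0,0,0]]])

```text
t: 2.6
tcp_pos: [0.5537, -0.1651, 0.2371]
eef_rot: [-0.0, 0.647, 0.763, -0.0]
contact_force: [-0.2, 0.5, -0.2]
finger_gap: 0.0798
grip_force: 0.0
```

Run:
```python
from h import *
import cv2,pickle
o=manip.get_obs(); print(o["t"],o["joints"],o["tcp_pos"]); print(rot().as_matrix())
pickle.dump(eyes.camera_info("wrist"),open("w1.pkl","wb"))
im=eyes.capture("wrist"); cv2.imwrite("pics/w1.png",im[:,:,::-1])
```

```text
2.6 [-0.3785  0.0717  1.5518 -0.      1.519  -0.5426] [ 0.5537 -0.1651  0.2371]
[[-0.1634  0.9866 -0.0009]
 [ 0.9866  0.1634  0.0003]
 [ 0.0005 -0.0008 -1.    ]]
```

View pics/w1.png

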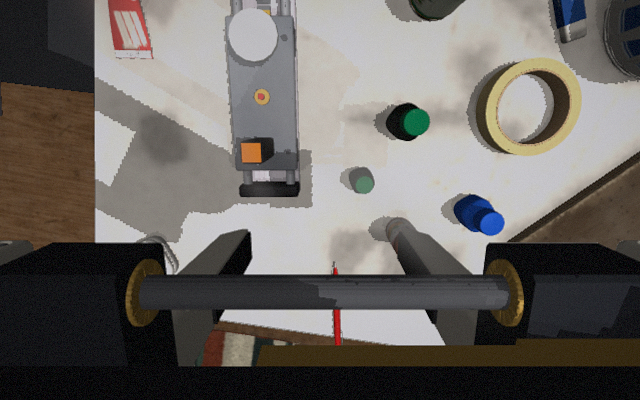

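The wrist view shows the green cap at (416,122), the pedestal at (253,35), the grip top at (251,152) and the small green cap at (363,184). The image's up direction is tool +x, along the rail to the phone.

Run:
```python
from h import *
import pickle
ci=pickle.load(open("w1.pkl","rb")); M=rot().as_matrix(); p=np.array(manip.get_obs()["tcp_pos"])
for l,u,v,z in [("cap",416,122,.061),("ped",253.5,34.5,.073),("grip",251.5,152.5,.106),("small",363,184,.045)]:
    q=ray("",u,v,z,ci); print(l,q,"tool:",M.T@(q-p))
```

```text
cap [ 0.6307 -0.0862  0.061 ] tool: [0.0654 0.0888 0.1762]
ped [ 0.4691 -0.037   0.073 ] tool: [ 0.14   -0.0628  0.1643]
grip [ 0.4856 -0.1359  0.106 ] tool: [ 0.0397 -0.0625  0.1313]
small [ 0.594  -0.1574  0.045 ] tool: [0.0011 0.0411 0.1922]
```

Call:
play_rows(moves=[[[0.032,0.044,0,0,0,0],[0.032,0.0445,0,0,0,0],[0,0,0.05,0,0,0],[0,0,0.05,0,0,0],[0,0,0.03,0,0,0]]])

```text
t: 3.28
tcp_pos: [0.629, -0.0868, 0.104]
eef_rot: [-0.002, 0.648, 0.762, -0.001]
contact_force: [0.5, -0.3, -0.8]
finger_gap: 0.0801
grip_force: 0.0
```

Call:
play_rows(moves=[[[0,0,0.025,0,0,0],[0,0,0.025,0,0,0],[0,0,0.017,0,0,0],[0,0,0.01,0,0,0],[0,0,0,0,0,0]]])

```text
t: 3.9
tcp_pos: [0.6304, -0.0874, 0.0302]
eef_rot: [-0.0, 0.647, 0.763, -0.0]
contact_force: [0.5, -0.7, -0.1]
finger_gap: 0.0798
grip_force: 0.0
```

Call:
play_rows(moves=[[[0,0,0,0,0,0],[0,0,0,0,0,0],[0,0,0,0,0,0],[0,0,0,0,0,0],[0,0,0,0,0,0]]], grip=0.02)

```text
t: 4.53
tcp_pos: [0.6309, -0.0875, 0.0309]
eef_rot: [0.0, 0.646, 0.763, 0.0]
contact_force: [0.9, -0.0, 1.5]
finger_gap: 0.039
grip_force: 30.0
```

Call:
play_rows(moves=[[[0,0,-0.01,0,0,0],[0,0,-0.03,0,0,0],[0,0,-0.04,0,0,0],[0,0,-0.04,0,0,0],[0,0,0,0,0,0]]])

```text
t: 5.15
tcp_pos: [0.6336, -0.0881, 0.1563]
eef_rot: [0.004, 0.646, 0.763, 0.002]
contact_force: [0.2, 0.1, -1.4]
finger_gap: 0.039
grip_force: 30.0
```

Call:
play_rows(moves=[[[0.015,-0.03,0,0,0,0],[0.02,-0.04,0,0,0,0],[0.02,-0.04,0,0,0,0],[0.015,-0.03,0,0,0,0],[0.005,-0.011,0,0,0,0]]])

```text
t: 5.78
tcp_pos: [0.4676, -0.0377, 0.1496]
eef_rot: [-0.001, 0.646, 0.763, -0.0]
contact_force: [0.4, 0.3, -0.8]
finger_gap: 0.039
grip_force: 30.0
```

Call:
play_rows(moves=[[[0,0,0,0,0,0],[0,0,0.01,0,0,0],[0,0,0,0,0,0]]])

```text
t: 6.15
tcp_pos: [0.4693, -0.0385, 0.1393]
eef_rot: [-0.001, 0.647, 0.763, -0.001]
contact_force: [-0.4, -0.6, -0.8]
finger_gap: 0.0389
grip_force: 30.0
```

Run:
```python
from h import *
import cv2
o=manip.get_obs(); print(o["t"],o["tcp_pos"],o["finger_gap"])
a=eyes.capture("side")[150:250,190:320,::-1]; b=eyes.capture("top")[220:320,230:360,::-1]; 
f=lambda x:cv2.resize(x,(390,300),interpolation=cv2.INTER_CUBIC)
w=cv2.resize(eyes.capture("wrist")[:,:,::-1],(480,300))
im=np.zeros((600,780,3),np.uint8); im[:300,:390]=f(a); im[:300,390:]=f(b); im[300:,:480]=w
cv2.imwrite("pics/m1.png",im)
```

```text
6.15 [ 0.4693 -0.0385  0.1393] 0.03887229575416287
```

View pics/m1.png

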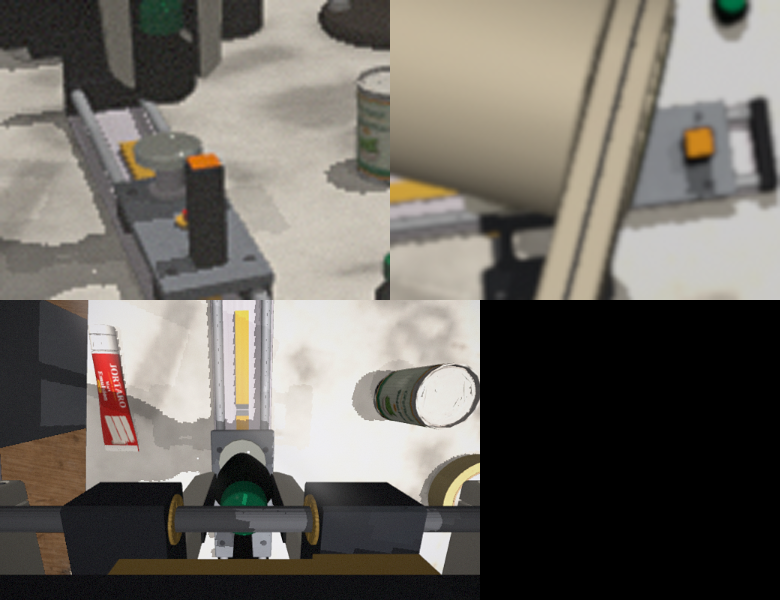

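The bottle hangs upright in the fingers above the pedestal: in the side panel its axis is at about column 165 and the pedestal's at about 168. I'll lower it gently.

Call:
play_rows(moves=[[[0.001,0,0.01,0,0,0],[0,0,0.01,0,0,0],[0,0,0.008,0,0,0],[0,0,0.004,0,0,0],[0,0,0,0,0,0]]])

```text
t: 6.92
tcp_pos: [0.469, -0.0373, 0.1082]
eef_rot: [-0.0, 0.646, 0.763, -0.0]
contact_force: [0.2, 0.8, -1.5]
finger_gap: 0.0385
grip_force: 30.0
```

Call:
play_rows(moves=[[[0,0,0.001,0,0,0],[0,0,0.001,0,0,0],[0,0,0.001,0,0,0],[0,0,0,0,0,0]]])

```text
t: 7.42
tcp_pos: [0.4693, -0.0373, 0.1056]
eef_rot: [-0.0, 0.646, 0.763, -0.0]
contact_force: [0.1, 0.1, -1.5]
finger_gap: 0.0389
grip_force: 30.0
```

Call:
play_rows(moves=[[[0,0,0.0005,0,0,0],[0,0,0.0005,0,0,0],[0,0,0,0,0,0]]])

```text
t: 7.8
tcp_pos: [0.4692, -0.0373, 0.1046]
eef_rot: [-0.0, 0.646, 0.763, -0.0]
contact_force: [-0.0, 1.2, -0.8]
finger_gap: 0.0388
grip_force: 30.0
```

Call:
play_rows(moves=[[[0,0,0.0005,0,0,0],[0,0,0,0,0,0],[0,0,0,0,0,0]]])

```text
t: 8.18
tcp_pos: [0.4693, -0.0374, 0.1041]
eef_rot: [-0.0, 0.646, 0.763, -0.0]
contact_force: [0.8, -0.4, -1.1]
finger_gap: 0.0391
grip_force: 30.0
```

Call:
play_rows(moves=[[[0,0,0.0005,0,0,0],[0,0,0,0,0,0],[0,0,0,0,0,0]]])

```text
t: 8.55
tcp_pos: [0.4694, -0.0374, 0.1038]
eef_rot: [0.0, 0.646, 0.763, 0.0]
contact_force: [-1.0, 0.4, 1.9]
finger_gap: 0.0392
grip_force: 30.0
```

Call:
play_rows(moves=[[[0,0,0.0005,0,0,0],[0,0,0,0,0,0],[0,0,0,0,0,0]]])

```text
t: 8.93
tcp_pos: [0.4694, -0.0373, 0.1037]
eef_rot: [0.0, 0.646, 0.763, 0.0]
contact_force: [-4.2, 0.6, 7.4]
finger_gap: 0.0389
grip_force: 30.0
```

Call:
play_rows(moves=[[[0,0,-0.0005,0,0,0],[0,0,0,0,0,0],[0,0,0,0,0,0]]])

```text
t: 9.3
tcp_pos: [0.4694, -0.0373, 0.1038]
eef_rot: [0.0, 0.646, 0.763, 0.0]
contact_force: [-1.9, -0.3, 3.2]
finger_gap: 0.0392
grip_force: 30.0
```

Call:
play_rows(moves=[[[0,0,0,0,0,0],[0,0,0,0,0,0],[0,0,0,0,0,0],[0,0,0,0,0,0]]], grip=0.065)

```text
t: 9.8
tcp_pos: [0.4692, -0.0373, 0.1035]
eef_rot: [-0.0, 0.646, 0.763, -0.0]
contact_force: [-0.2, -0.1, -0.1]
finger_gap: 0.0645
grip_force: 0.0
```

Call:
play_rows(moves=[[[0,0,-0.01,0,0,0],[0,0,-0.02,0,0,0],[0,0,-0.04,0,0,0],[0,0,-0.04,0,0,0],[0,0,0,0,0,0]]])

```text
t: 10.42
tcp_pos: [0.4717, -0.0378, 0.2185]
eef_rot: [0.003, 0.646, 0.763, 0.002]
contact_force: [-0.4, 0.0, 0.0]
finger_gap: 0.0652
grip_force: 0.0
```

Call:
play_rows(moves=[[[-0.03,0,0,0,0,0],[-0.04,0,0,0,0,0],[-0.03,0,0,0,0,0],[0,0,0,0,0,0],[0,0,0,0,0,0]]])

```text
t: 11.05
tcp_pos: [0.4853, -0.1354, 0.2131]
eef_rot: [-0.001, 0.647, 0.763, -0.0]
contact_force: [0.2, 0.5, 0.4]
finger_gap: 0.0655
grip_force: 0.0
```

Run:
```python
from h import *
import cv2,pickle
o=manip.get_obs(); print(o["t"],o["tcp_pos"],rot().as_matrix())
a=eyes.capture("side")[130:230,190:320,::-1]
pickle.dump(eyes.camera_info("wrist"),open("w2.pkl","wb"))
w=eyes.capture("wrist")[0:250,150:450,::-1]
im=np.zeros((500,800,3),np.uint8); im[:300,:390]=cv2.resize(a,(390,300),interpolation=cv2.INTER_CUBIC); im[:333,400:]=cv2.resize(w,(400,333),interpolation=cv2.INTER_CUBIC)
cv2.imwrite("pics/m2.png",im)
```

```text
11.05 [ 0.4853 -0.1354  0.2131] [[-0.1639  0.9865 -0.001 ]
 [ 0.9865  0.1639  0.0008]
 [ 0.0009 -0.0009 -1.    ]]
```

View pics/m2.png

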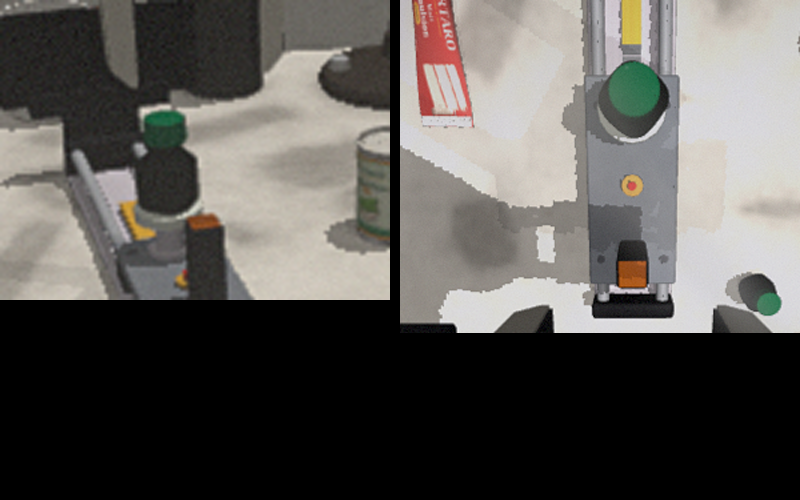

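The bottle stands upright on the pedestal, with the cap at wrist (326.2,67.5) and the grip top at wrist (324,205.5).

Run:
```python
from h import *
import pickle
ci=pickle.load(open("w2.pkl","rb")); M=rot().as_matrix(); p=np.array(manip.get_obs()["tcp_pos"])
for l,u,v,z in [("cap",326.2,67.5,.134),("grip",324,205.5,.106)]:
    q=ray("",u,v,z,ci); print(l,q,"tool:",M.T@(q-p))
```

```text
cap [ 0.4701 -0.0364  0.134 ] tool: [0.0998 0.0011 0.0794]
grip [ 0.4851 -0.1359  0.106 ] tool: [-0.0009 -0.0005  0.1074]
```

Call:
play_rows(moves=[[[-0.001,0,0.03,0,0,0],[0,0,0.04,0,0,0],[0,0,0.035,0,0,0],[0,0,0.02,0,0,0],[0,0,0.005,0,0,0]]])

```text
t: 11.78
tcp_pos: [0.4847, -0.1357, 0.0821]
eef_rot: [-0.001, 0.646, 0.763, -0.0]
contact_force: [0.2, 0.2, 0.1]
finger_gap: 0.0651
grip_force: 0.0
```

Call:
play_rows(moves=[[[0,0,0,0,0,0],[0,0,0,0,0,0],[0,0,0,0,0,0],[0,0,0,0,0,0],[0,0,0,0,0,0]]], grip=0.01)

```text
t: 12.4
tcp_pos: [0.4855, -0.1371, 0.0838]
eef_rot: [-0.0, 0.646, 0.763, -0.0]
contact_force: [-17.0, -3.5, 18.2]
finger_gap: 0.0204
grip_force: 24.4
```

Call:
play_rows(moves=[[[0.001,0,0,0,0,0],[0.003,0,0,0,0,0],[0.004,0,0,0,0,0],[0.004,0,0,0,0,0],[0.004,0,0,0,0,0]]])

```text
t: 13.02
tcp_pos: [0.4828, -0.122, 0.0839]
eef_rot: [0.0, 0.646, 0.763, -0.001]
contact_force: [-4.9, -5.1, 4.1]
finger_gap: 0.0202
grip_force: 30.0
```

Call:
play_rows(moves=[[[0.005,0,0,0,0,0],[0.006,0,0,0,0,0],[0.006,0,0,0,0,0],[0.006,0,0,0,0,0],[0.005,0,0,0,0,0]]])

```text
t: 13.65
tcp_pos: [0.4781, -0.0944, 0.0839]
eef_rot: [0.0, 0.646, 0.763, -0.001]
contact_force: [-5.2, -5.3, 3.9]
finger_gap: 0.0199
grip_force: 30.0
```

Call:
play_rows(moves=[[[0.004,0,0,0,0,0],[0.003,0,0,0,0,0],[0.003,0,0,0,0,0],[0.002,0,0,0,0,0],[0,0,0,0,0,0]]])

```text
t: 14.28
tcp_pos: [0.476, -0.082, 0.0839]
eef_rot: [-0.0, 0.646, 0.763, -0.001]
contact_force: [-7.1, -1.3, 6.8]
finger_gap: 0.0202
grip_force: 30.0
```

Run:
```python
from h import *
import cv2
o=manip.get_obs(); print(o["t"],o["tcp_pos"],o["contact_force"])
a=eyes.capture("side")[110:230,160:320,::-1]
cv2.imwrite("pics/m3.png",cv2.resize(a,(800,600),interpolation=cv2.INTER_CUBIC))
```

```text
14.275 [ 0.476  -0.082   0.0839] [-7.1419 -1.3405  6.7774]
```

View pics/m3.png

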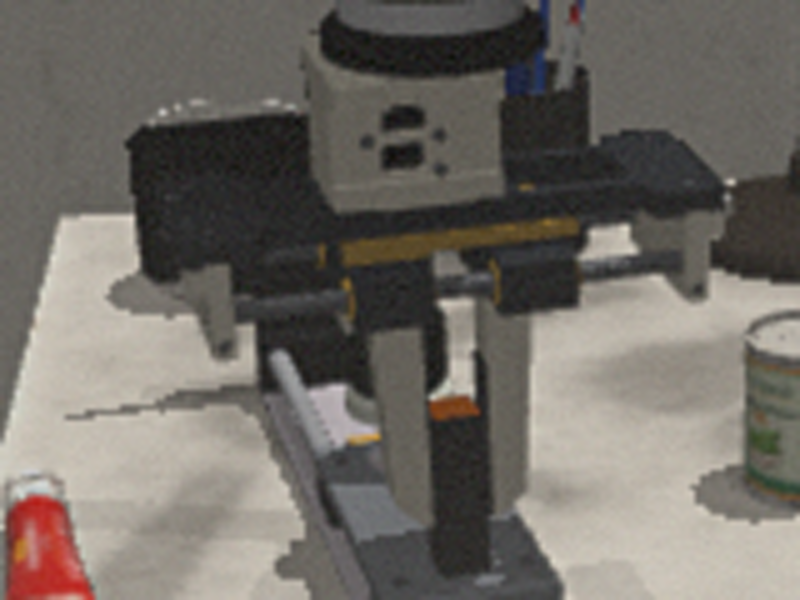

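The fingers hold the post and the bottle still stands behind them. The carriage has travelled about 55 mm, so from here I go slowly and watch the force along the rail.

Call:
play_rows(moves=[[[0.001,0,0,0,0,0],[0.001,0,0,0,0,0],[0.001,0,0,0,0,0],[0.001,0,0,0,0,0],[0.001,0,0,0,0,0]]])

```text
t: 14.95
tcp_pos: [0.4752, -0.0774, 0.0839]
eef_rot: [-0.0, 0.646, 0.763, -0.001]
contact_force: [-6.6, -3.2, 5.4]
finger_gap: 0.0199
grip_force: 30.0
```

Call:
play_rows(moves=[[[0.001,0,0,0,0,0],[0.001,0,0,0,0,0],[0.001,0,0,0,0,0],[0.001,0,0,0,0,0]]])

```text
t: 15.45
tcp_pos: [0.4745, -0.0735, 0.0839]
eef_rot: [-0.0, 0.646, 0.763, -0.001]
contact_force: [-7.1, -4.0, 6.0]
finger_gap: 0.0196
grip_force: 30.0
```

Call:
play_rows(moves=[[[0.001,0,0,0,0,0],[0.001,0,0,0,0,0],[0.001,0,0,0,0,0],[0.001,0,0,0,0,0]]])

```text
t: 15.95
tcp_pos: [0.4739, -0.0695, 0.0839]
eef_rot: [-0.0, 0.646, 0.763, -0.001]
contact_force: [-7.2, -3.8, 5.7]
finger_gap: 0.0197
grip_force: 30.0
```

Call:
play_rows(moves=[[[0.001,0,0,0,0,0],[0.001,0,0,0,0,0],[0.001,0,0,0,0,0],[0.001,0,0,0,0,0],[0.001,0,0,0,0,0]]])

```text
t: 16.58
tcp_pos: [0.473, -0.0646, 0.0839]
eef_rot: [-0.0, 0.646, 0.763, -0.001]
contact_force: [-7.8, -3.6, 5.6]
finger_gap: 0.0202
grip_force: 30.0
```

Call:
play_rows(moves=[[[0.001,0,0,0,0,0],[0.001,0,0,0,0,0],[0.001,0,0,0,0,0],[0.001,0,0,0,0,0],[0.001,0,0,0,0,0]]])

```text
t: 17.2
tcp_pos: [0.4722, -0.0597, 0.0838]
eef_rot: [-0.0, 0.646, 0.763, -0.001]
contact_force: [-6.9, -4.7, 7.3]
finger_gap: 0.0198
grip_force: 30.0
```

Call:
play_rows(moves=[[[0.001,0,0,0,0,0],[0.001,0,0,0,0,0],[0.001,0,0,0,0,0],[0.001,0,0,0,0,0],[0.001,0,0,0,0,0]]])

```text
t: 17.82
tcp_pos: [0.4713, -0.0547, 0.0839]
eef_rot: [-0.0, 0.646, 0.763, -0.001]
contact_force: [-7.5, -3.7, 6.3]
finger_gap: 0.0196
grip_force: 30.0
```

Call:
play_rows(moves=[[[0.001,0,0,0,0,0],[0.001,0,0,0,0,0],[0.001,0,0,0,0,0],[0.001,0,0,0,0,0],[0.001,0,0,0,0,0]]])

```text
t: 18.45
tcp_pos: [0.4704, -0.0492, 0.0838]
eef_rot: [-0.001, 0.646, 0.763, -0.001]
contact_force: [-8.5, 0.5, 8.1]
finger_gap: 0.0201
grip_force: 30.0
```

The force along the rail has risen, so the ball is drawing in. I'll take finer steps.

Call:
play_rows(moves=[[[0.001,0,0,0,0,0],[0,0,0,0,0,0]]])

```text
t: 18.7
tcp_pos: [0.47, -0.0471, 0.0838]
eef_rot: [-0.002, 0.646, 0.763, -0.0]
contact_force: [-9.1, 7.0, 10.1]
finger_gap: 0.0198
grip_force: 30.0
```

Call:
play_rows(moves=[[[0.001,0,0,0,0,0],[0,0,0,0,0,0]]])

```text
t: 18.95
tcp_pos: [0.4697, -0.0456, 0.0838]
eef_rot: [-0.002, 0.646, 0.763, 0.0]
contact_force: [-10.3, 9.6, 10.4]
finger_gap: 0.0199
grip_force: 30.0
```

Call:
play_rows(moves=[[[0.001,0,0,0,0,0],[0,0,0,0,0,0]]])

```text
t: 19.2
tcp_pos: [0.4696, -0.0448, 0.0838]
eef_rot: [-0.002, 0.646, 0.763, 0.0]
contact_force: [-9.2, 7.8, 9.6]
finger_gap: 0.0199
grip_force: 30.0
```

Call:
play_rows(moves=[[[0.001,0,0,0,0,0],[0,0,0,0,0,0]]])

```text
t: 19.45
tcp_pos: [0.4696, -0.0446, 0.0838]
eef_rot: [-0.001, 0.646, 0.763, -0.0]
contact_force: [-8.9, 3.3, 9.2]
finger_gap: 0.0197
grip_force: 30.0
```

Call:
play_rows(moves=[[[0.0008,0,0,0,0,0],[0,0,0,0,0,0],[0,0,0,0,0,0]]])

```text
t: 19.82
tcp_pos: [0.4696, -0.0444, 0.0838]
eef_rot: [-0.001, 0.646, 0.763, -0.001]
contact_force: [-7.9, -0.2, 7.9]
finger_gap: 0.02
grip_force: 30.0
```

Run:
```python
from h import *
import cv2
o=manip.get_obs(); print(o["t"],o["tcp_pos"],o["contact_force"],o["grip_force"])
a=eyes.capture("side")[100:220,160:320,::-1]; t=eyes.capture("top")[190:310,190:390,::-1]; w=eyes.capture("wrist")[:,:,::-1]
im=np.zeros((600,800,3),np.uint8); im[:300,:400]=cv2.resize(a,(400,300),interpolation=cv2.INTER_CUBIC)
im[:240,400:]=cv2.resize(t,(400,240)); im[300:,:400]=cv2.resize(w[0:300,100:500],(400,300)); im[300:,400:]=cv2.resize(w[100:280,205:445],(400,300),interpolation=cv2.INTER_CUBIC)
cv2.imwrite("pics/m4.png",im)
```

```text
19.825 [ 0.4696 -0.0444  0.0838] [-7.9271 -0.2444  7.8641] 29.99770313501358
```

View pics/m4.png

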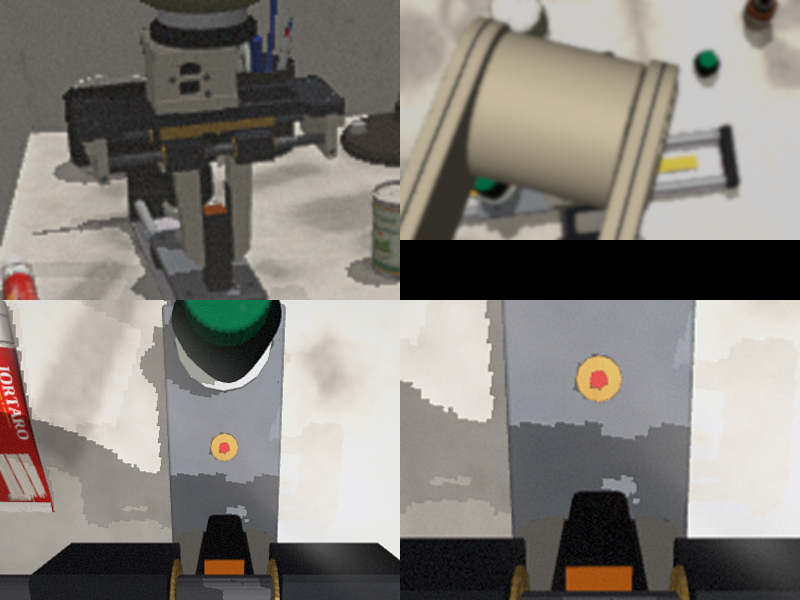

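The bottle stands on the pedestal behind the held grip, and the red pin sits low in its yellow ring, at about (598,380) in the enlarged panel. The force rose to about 10 N and has dropped back to zero, which fits the ball sitting in the notch. I'm handing the job in.

```bash
python3 -c "
from rig import job
print(job.job_done())"
```

```text
the job is handed in; nothing more can be done
None
```

The ink bottle stands on the middle of the pedestal, and I handed the job in with the gripper still holding the grip at the notch; the pull along the rail rose to about 10 N and fell back to zero there, though the red pin's drop was hard to judge in the picture.

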